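# Feel out the draughts disc under the riser

## Robot

A 6-joint arm with a two-finger parallel gripper is mounted at the origin on the work surface. World frame = base frame: x ahead of the robot, y to its left, z up, the work surface at z = 0. Lengths are in m, angles in rad, forces in N, time in s.
With the tool pointing down it reaches from about 0.35 to 0.975 m from the base axis. Payload 4.9 kg.
Tool frame: the origin (TCP) lies at the very end of the fingers, on their centre line; the grasp point (between the pads) lies 19 mm behind it (ctrl.grasp_offset is the distance from the TCP to the grasp point, in m); z points along the fingers, y is the line along which they close (so a half turn about z gives the same grasp; the last joint's range is limited). The gripper opens to 85 mm and grips with 20 to 120 N. Pads are 22 mm wide; open, the fingers measure 114 mm over their backs; the gripper's body (76 mm by 85 mm) begins 54 mm behind the grasp point. The pads swing forward as they close: fully open they stand 13 mm farther back than shut.
Start: joints at [1.16, 0.053, 1.613, -0, 1.476, -0.119], TCP at [0.18, 0.599, 0.231] pointing down, gripper open.
Joint ranges: [-3.01, 3.01], [-1.01, 2.22], [0.06, 2.58], [-1.02, 4.17], [0.09, 2.62], [-3.14, 3.14]. Speed limits (rad/s): [2.57, 2.57, 3.14, 3.14, 3.14, 3.14].

## Interface

Orientations are given as a rotation vector (axis times angle).
In Python, from station import ctrl, optics gives the robot as it stands.
- The arm moves only by the shell command python3 -m handwheel 'ROWS' [OPENING] [FORCE]. ROWS is JSON, a list of rows, each an object of numbers: "tx", "ty", "tz": the shift along the tool's x, y, z in mm; "roll": the turn about the tool's z in rad. A call has 1 to 12 rows; each row shifts and turns the commanded pose from where the row before left it, along the tool's axes as they then stand; what a row does not reach is not made up. A row lasts 1/12 s, in which the tool goes at most 41.7 mm and 7.16 degrees, less where a joint would pass 70% of its speed; a pose out of reach is approached as far as the arm can. A call with a gripper value outside its range is refused whole. OPENING is the finger opening in mm, from 0 to 85.4, set as the call begins (- or left out, the last holds). The fingers move at their own pace and stop on an object; FORCE is the grip in N (left out, the last holds). Time passes only in rows, so rows that do not move let the fingers close. It gives the time, the measured TCP pose, the force, the opening and the grip force at its end, in the units of the state.
- ctrl.get_obs(): the state, without advancing time (a new reading comes with each control period).
- optics.get_image(name): name is "scene" or "top" or "wrist"; returns (picture, depth): 480x640x3 uint8, red, green, blue; 480x640 float32, m along the optical axis (not along the pixel's ray), 0 where there is no reading.
- optics.camera_params(name): a dict with "mtx" (3x3 intrinsics, pixels), "extrinsics" (4x4, takes a point from camera to world coordinates); the wrist camera has in their place "tool_from_camera" (4x4, takes a point from camera to tool coordinates, whose origin is the TCP and whose axes are the flange's). Camera axes: x right, y down, z forward; pixel columns grow to the right and rows downward; lengths in m; the calibration is good to about 2 mm. A picture is of the moment at which its call begins: read the wrist's pose just before it. camera_params takes no time and is no camera call.
- ctrl.finish_job(): hands the job in; it is judged then, once.
The state is a dict: "t": time; "q": joint angles; "dq": joint speeds; "effort": joint torques, N m; "tool_pos": TCP position; "tool_rot": TCP orientation; "contact_force": force on the tool from outside, world axes, zero at the start; "wrist_torque": the same for the moment, N m; "opening": finger opening in m; "grip_force": force on a finger pad.
Only numpy, scipy, OpenCV 4.12 (cv2) and the standard library are available. Lean on these libraries where they do the work, as an engineer would, in place of code of your own. Each camera call takes 0.05 s, during which the arm holds its last target. There are 200 camera calls.

## Task

A maple draughts disc has slid under the low riser, out of sight. With the hooked flat rake, sweep it sideways under there until you feel it held snug between the blade and the divider, draw it out with the toe, forcing nothing, then lay the rake flat on the table clear of the riser and set the disc squarely on top of the stack of three, leaving everything else undisturbed.

Things in the scene. Friction and masses are not known exactly. Their poses are not given: they have to be found in the camera images.
- riser: Low pale-wood riser shelf with a green baize top, fixed to the table: 360 mm wide (its y), 130 mm deep (its x), top at 40 mm. Origin: middle of its front edge at table height; x points in under it, away from the robot; y along it to the left; z up. The slot below is 26 mm high, open at the front only; inner faces of its fixed end cheeks at y = -162 and +162 mm.
- slot_back (a point): Middle of the face of the back rail that closes the slot under the riser, at table height: x = +108, y = 0 mm in the riser's frame.
- divider_zone (a point): Under the riser, x = +3, y = +100 mm. A walnut divider, a tight push fit 10 mm thick, stands across the slot here, from x = 3 mm to the back rail. People shift it: its right-hand face lies anywhere from y = +70 to +130 mm (30 mm either side of this fixed point). It can be neither seen nor measured: feel for it. It does not budge under 15 N.
- disc: The missing maple draughts disc, 36 mm across, 9 mm thick, 11 to 22 g; origin: centre of its underside; z is its axis. At the start flat and loose on the table under the riser, right of the divider: centre 30 to 66 mm in from the front edge, y from -45 to +30 mm in the riser's frame. Out of sight of all cameras until drawn out.
- rake: Hooked flat beech rake, L-shaped from above, about 0.11 kg, lying on the table. Origin: on its sole under the middle of the grip block; x along the blade to the toe, y to the side the toe points to, z up. Blade 16 mm wide, 8 mm thick, x = -36 to +146 mm. Walnut grip block on top, 50 mm (x) by 18 mm (y), z = 8 to 34 mm: grasp it across its 18 mm from above.
- rake_toe (a point): Middle of the rake's toe bar: x = +141, y = +20, z = +4 mm in the rake's frame. The bar spans x = +136 to +146 mm across the blade's end and reaches to y = +36 mm: 28 mm beyond the blade's edge, less than a disc's width, so a disc in the hook meets the divider before the toe does.
- stack0: The bottom disc of the stack of three loose maple draughts discs, same as the missing one (36 mm across, 9 mm thick); origin: centre of its underside.
- stack1: The middle disc of the stack of three loose maple draughts discs, same as the missing one (36 mm across, 9 mm thick); origin: centre of its underside.
- stack2: The top disc of the stack of three loose maple draughts discs, same as the missing one (36 mm across, 9 mm thick); origin: centre of its underside, 18 mm above the table; its upper face is 27 mm above the table.
- king0: Boxwood king standing on the riser's rear half, 38 mm across the foot, 97 mm tall; origin under its foot. Bystander.
- king1: Boxwood king standing on the riser's rear half, 38 mm across the foot, 97 mm tall; origin under its foot. Bystander.
- rook0: Ebonised rook standing on the table, 33 mm across, 51 mm tall; origin under its foot. Bystander.
- rook1: Ebonised rook standing on the table, 33 mm across, 51 mm tall; origin under its foot. Bystander.
- rook2: Ebonised rook standing on the table, 33 mm across, 51 mm tall; origin under its foot. Bystander.
- rook3: Ebonised rook standing on the table, 33 mm across, 51 mm tall; origin under its foot. Bystander.
- bell: Chrome desk bell on a black foot, 80 mm across, 56 mm tall; origin under its foot. Bystander.
- mug: Cream porcelain mug, 80 mm across, 92 mm tall, handle to its +y; origin under its foot. Bystander.
Things that resemble listed ones, but are neither listed nor needed, are in the scene too. Of the things that look like the rake, the middle-sized one is meant.

How it is judged:
On the way, in this order (a step that is already met when the one before it is completed fails the run):
1. under the riser, the disc is held snug (over 1 N) between the rake's blade and the divider, inside the hook (contact force between rake and disc above 1 N and contact force between disc and riser above 1 N and x of disc in the frame of riser above 0.005 m and x of disc in the frame of rake below 0.124 m and y of disc in the frame of rake between 0.02 and 0.034 m), for 0.3 s.
2. the disc lies in the rake's hook on the table, wholly out in front of the riser, not touched by the fingers (x of disc in the frame of riser below -0.022 m and height (world z) of disc below 0.004 m and contact force between the fingers and disc below 0.05 N and x of disc in the frame of rake between 0.095 and 0.124 m and y of disc in the frame of rake between 0.02 and 0.034 m), for 0.1 s.
At the end, for the whole second after the job is handed in: The disc rests flat on the top disc of the stack, centres within 6 mm, the three stacked discs within 8 mm of where they were; the rake lies flat on the table, released, with block and toe clear of the riser; all at rest (horizontal distance between disc and stack2 below 0.006 m and z of disc in the frame of stack2 between 0.007 and 0.011 m and angle between disc's own z axis and vertical below 0.1 rad and contact force between disc and stack2 above 0.03 N and distance of each of stack0, stack1, stack2 from where it was at the start of the episode below 0.008 m and height (world z) of rake below 0.004 m and angle between rake's own z axis and vertical below 0.06 rad and (x of rake_toe in the frame of riser below -0.01 m or y of rake_toe in the frame of riser below -0.2 m or y of rake_toe in the frame of riser above 0.2 m) and (x of rake in the frame of riser below -0.01 m or y of rake in the frame of riser below -0.2 m or y of rake in the frame of riser above 0.2 m) and linear speed of each of disc, rake below 0.02 m/s); the robot touches nothing.
It fails at once if the rake presses the disc with more than 15 N (contact force between rake and disc above 15 N).
It fails at once if the rake presses the riser or its divider with more than 15 N (contact force between rake and riser above 15 N).
It fails at once if the stack is shoved by more than 15 mm (distance of any of stack0, stack1, stack2 from where it was at the start of the episode above 0.015 m).
It fails at once if a bystander is moved by more than 15 mm or knocked over (distance of any of king0, king1, rook0, rook1, rook2, rook3, bell, mug from where it was at the start of the episode above 0.015 m or angle between any of king0, king1, rook0, rook1, rook2, rook3, bell, mug's own z axis and vertical above 0.3 rad).
It also fails if it takes over 72 s, if anything falls off the work surface, if the arm or the gripper's body presses on something with over 40 N, if the wrist force passes 120 N, or if a joint passes its speed limit or range.

## Working session

There is one attempt and no reset: what is moved stays moved. The work goes in short steps, Python scripts to look and compute and a shell command to move; the robot and the scene stay as the last step left them, time stands still between calls to the robot, and variables do not carry over. Pictures are saved under pics/ and viewed, at most 12 in all, crops included, and the job is handed in when it is done.

```bash
ls; mkdir -p pics; python3 - <<'E'
from station import ctrl, optics
import cv2, numpy as np
o=ctrl.get_obs(); print(o['t'],o['tool_pos'],o['tool_rot'],o['opening'])
for n in ('scene','top','wrist'):
    im,d=optics.get_image(n); np.savez(f'pics/{n}0.npz',im=im,d=d)
    cv2.imwrite(f'pics/{n}0.png',im[:,:,::-1])
    print(n,optics.camera_params(n), (d>0).mean())
E
```

```text
pics
0.0 [0.17955221 0.5979891  0.23006675] [-0.45666645 -3.10766105  0.00315766] 0.08544027747305002
scene {'mtx': array([[596.52903078,   0.        , 324.01333768],
       [  0.        , 596.52903078, 240.19294463],
       [  0.        ,   0.        ,   1.        ]]), 'extrinsics': array([[-0.81802201,  0.31310263, -0.48250049,  1.22152029],
       [ 0.57507115,  0.46202949, -0.67514585,  1.0271974 ],
       [ 0.01153951, -0.82975628, -0.55800658,  0.91891252],
       [ 0.        ,  0.        ,  0.        ,  1.        ]])} 0.9921256510416666
top {'mtx': array([[518.65894326,   0.        , 328.10316362],
       [  0.        , 518.65894326, 242.70856941],
       [  0.        ,   0.        ,   1.        ]]), 'extrinsics': array([[ 0.01958551, -0.99617311,  0.08517947,  0.38000054],
       [-0.99965084, -0.02102263, -0.01600745,  0.00842311],
       [ 0.01773689, -0.08483622, -0.99623703,  1.56493451],
       [ 0.        ,  0.        ,  0.        ,  1.        ]])} 0.9960319010416666
wrist {'mtx': array([[415.23318723,   0.        , 316.64516221],
       [  0.        , 415.23318723, 237.19593587],
       [  0.        ,   0.        ,   1.        ]]), 'tool_from_camera': array([[-2.18457665e-04, -9.52425685e-01, -3.04770843e-01,
         7.87617154e-02],
       [ 9.99999314e-01,  1.42631805e-04, -1.16252495e-03,
        -1.94584779e-03],
       [ 1.15068864e-03, -3.04770888e-01,  9.52425001e-01,
        -1.42482780e-01],
       [ 0.00000000e+00,  0.00000000e+00,  0.00000000e+00,
         1.00000000e+00]])} 0.9960807291666667
```

View pics/top0.png

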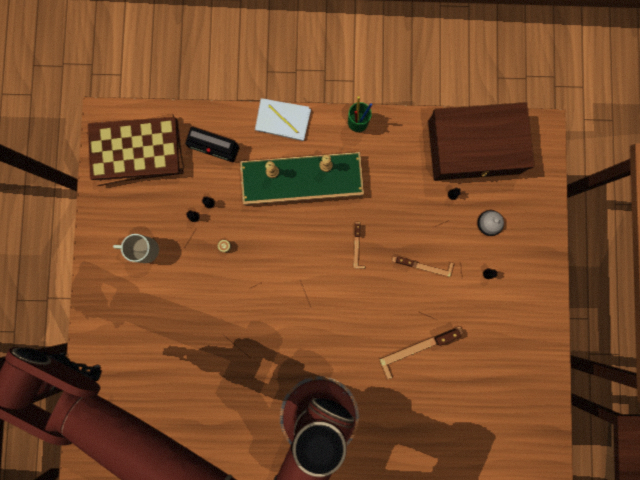

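View pics/scene0.png

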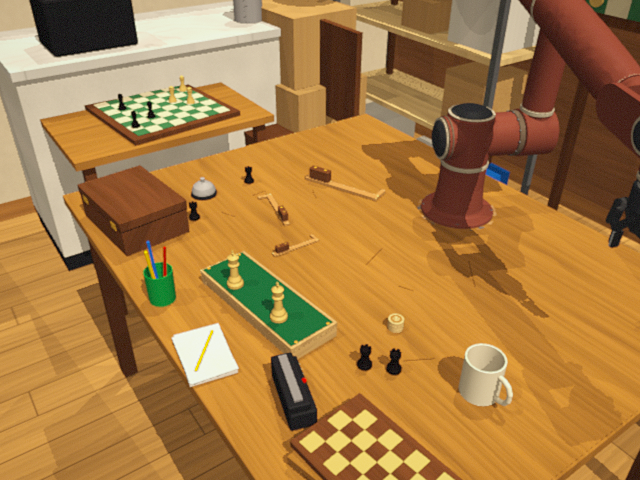

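The top view shows three look-alike rakes: a small one at (358,245), one at (425,266) and a large one at (422,350). The one at (425,266) spans about 60 px, or about 180 mm, so it matches the 182 mm blade and is the middle-sized one. The riser front runs (243,203)–(362,195), and the stack is at (224,246).

```bash
cat > h.py <<'E'
import numpy as np, cv2
from station import ctrl, optics
from scipy.spatial.transform import Rotation as R
def cam(n,o=None):
    p=optics.camera_params(n)
    if n!='wrist': return p['mtx'],p['extrinsics']
    T=np.eye(4); T[:3,:3]=R.from_rotvec(o['tool_rot']).as_matrix(); T[:3,3]=o['tool_pos']
    return p['mtx'],T@p['tool_from_camera']
def ray(c,uv):
    K,E=c; d=np.c_[np.atleast_2d(uv),np.ones(len(np.atleast_2d(uv)))]@np.linalg.inv(K).T@E[:3,:3].T
    return E[:3,3],d
def plane(c,uv,z):
    o,d=ray(c,uv); return o+d*((z-o[2])/d[:,2])[:,None]
def tri(c1,a,c2,b):
    o1,d1=ray(c1,a);o2,d2=ray(c2,b);d1=d1[0]/np.linalg.norm(d1);d2=d2[0]/np.linalg.norm(d2)
    s=np.linalg.lstsq(np.c_[d1,-d2],o2-o1,rcond=None)[0]; p,q=o1+s[0]*d1,o2+s[1]*d2
    return (p+q)/2,np.linalg.norm(p-q)
def proj(c,P):
    K,E=c; q=(np.atleast_2d(P)-E[:3,3])@E[:3,:3]@K.T; return q[:,:2]/q[:,2:]
def blobs(m,amin=15):
    n,l,s,c=cv2.connectedComponentsWithStats(m.astype(np.uint8)); return [(i,s[i],c[i],l==i) for i in range(1,n) if s[i][4]>=amin]
E
python3 - <<'E'
from h import *
im=np.load('pics/top0.npz')['im']; 
c=im[210:390,340:520]; cv2.imwrite('pics/crop1.png',cv2.resize(c,None,fx=3.3,fy=3.3,interpolation=cv2.INTER_CUBIC)[:,:,::-1])
hsv=cv2.cvtColor(im,cv2.COLOR_RGB2HSV); 
for p in [(440,269),(405,262),(433,267),(430,290),(357,255),(224,246),(300,185),(300,200),(420,280)]: print(p,im[p[1],p[0]],hsv[p[1],p[0]])
g=(hsv[...,0]>45)&(hsv[...,0]<90)&(hsv[...,1]>100); g[:140]=0
T=cam('top')
for i,s,ce,m in blobs(g,300):
    r=cv2.minAreaRect(np.argwhere(m)[:,::-1].astype(np.float32)); print('green',s,r)
    print(plane(T,cv2.boxPoints(r),.04))
E
```

```text
(440, 269) [177 122  75] [ 14 147 177]
(405, 262) [77 41 24] [ 10 176  77]
(433, 267) [170 115  65] [ 14 158 170]
(430, 290) [159  94  47] [ 13 180 159]
(357, 255) [167 110  64] [ 13 157 167]
(224, 246) [190 184 128] [ 27  83 190]
(300, 185) [23 66 35] [ 68 166  66]
(300, 200) [77 51 30] [ 13 156  77]
(420, 280) [166 100  54] [ 12 172 166]
green [ 243  154  118   47 3978] ((301.1499938964844, 176.94998168945312), (37.81137466430664, 116.27190399169922), 85.60128784179688)
[[ 0.74474769  0.24612118  0.04      ]
 [ 0.78020627 -0.09945356  0.04      ]
 [ 0.66600963 -0.10978991  0.04      ]
 [ 0.6313921   0.233728    0.04      ]]
```

View pics/crop1.png

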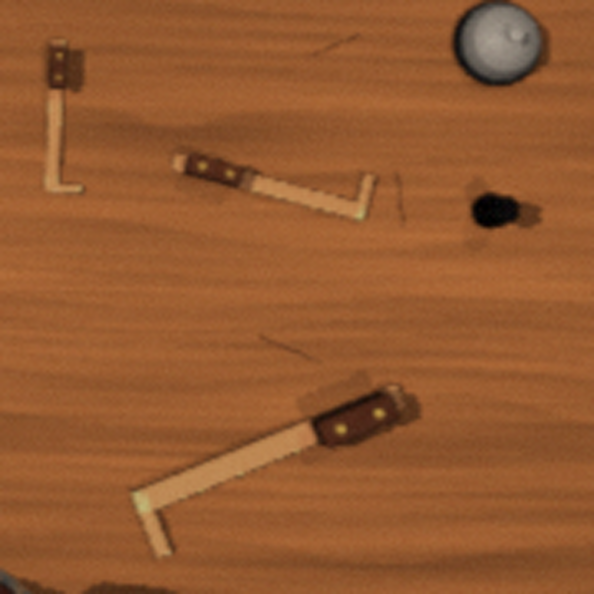

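The crop confirms it: the middle-sized rake lies with its block pegs at crop (203,166) and (231,173) and its toe at (368,178), so the block is at full-image (406,261) and the toe points away from the robot. It is larger than the rake at upper left and smaller than the lower one.

```bash
cat >> h.py <<'E'
def togo(pos,yaw_y):
    """shift (mm) in tool axes and roll so that TCP at pos and tool y axis along world yaw yaw_y (mod pi)"""
    o=ctrl.get_obs(); M=R.from_rotvec(o['tool_rot']).as_matrix(); d=M.T@(np.array(pos)-o['tool_pos'])*1000
    y=M[:,1]; a=np.arctan2(y[1],y[0]); r=-(yaw_y-a); r=(r+np.pi/2)%np.pi-np.pi/2
    print('shift',d.round(1),'roll',round(r,4),'q6',o['q'][5].round(3),'toolx',M[:,0].round(3),'tooly',M[:,1].round(3))
E
python3 - <<'E'
from h import *
T=cam('top')
f=lambda u,v:(340+(u-1.15)/3.3,210+(v-1.15)/3.3)
a,b=plane(T,[f(203,166),f(231,173)],.034); t=plane(T,[f(178,161),f(365,213),f(371,176)],.008)
print((a+b)/2,t,np.linalg.norm(t[1]-t[0]))
# kings rooks etc
im=np.load('pics/top0.npz')['im']; hsv=cv2.cvtColor(im,cv2.COLOR_RGB2HSV)
print('st',plane(T,[(224,246)],.027), 'rooks',plane(T,[(193,217),(208,203)],.03))
th=np.degrees(np.arctan2(t[1,1]-t[0,1],t[1,0]-t[0,0]));print(th)
c=(a+b)/2
togo([.45,.25,.23],np.radians(th+90)); togo([c[0],c[1],.23],np.radians(th+90))
E
```

```text
[ 0.46132237 -0.24619324  0.034     ] [[ 0.46973654 -0.21477311  0.008     ]
 [ 0.42576726 -0.38614812  0.008     ]
 [ 0.45964796 -0.39167059  0.008     ]] 0.17692566422671946
st [[0.49519409 0.29208469 0.027     ]] rooks [[0.57937363 0.38640629 0.03      ]
 [0.62233961 0.34369813 0.03      ]]
-104.38985482644745
shift [-359.1 -255.6    0.7] roll 1.5301 q6 -0.119 toolx [-0.958  0.288  0.   ] tooly [ 0.288  0.958 -0.002]
shift [-512.8 -727.6    1.4] roll 1.5301 q6 -0.119 toolx [-0.958  0.288  0.   ] tooly [ 0.288  0.958 -0.002]
```

```bash
python3 -m handwheel '[{"tx":-33,"ty":-23},{"tx":-33,"ty":-23},{"tx":-33,"ty":-23},{"tx":-33,"ty":-23},{"tx":-33,"ty":-23},{"tx":-33,"ty":-23},{"tx":-33,"ty":-23},{"tx":-33,"ty":-23},{"tx":-33,"ty":-23},{"tx":-33,"ty":-23},{"tx":-33,"ty":-23}]'
python3 -m handwheel '[{"tx":-13,"ty":-38},{"tx":-13,"ty":-38},{"tx":-13,"ty":-38},{"tx":-13,"ty":-38},{"tx":-13,"ty":-38},{"tx":-13,"ty":-38},{"tx":-13,"ty":-38},{"tx":-13,"ty":-38},{"tx":-13,"ty":-38},{"tx":-13,"ty":-38},{"tx":-13,"ty":-38},{"tx":-13,"ty":-38}]'
python3 -m handwheel '[{"roll":0.12},{"roll":0.12},{"roll":0.12},{"roll":0.12},{"roll":0.12},{"roll":0.12},{"roll":0.12},{"roll":0.12},{"roll":0.12},{"roll":0.12},{"roll":0.12},{"roll":0.12}]'
python3 - <<'E'
from h import *
o=ctrl.get_obs(); im,d=optics.get_image('wrist'); np.savez('pics/w1.npz',im=im,d=d,pos=o['tool_pos'],rot=o['tool_rot']); cv2.imwrite('pics/w1.png',im[:,:,::-1]); print(o['t'],o['tool_pos'])
E
```

```text
0.15 [0.17960248 0.59814127 0.23034842]$[0]: bad value
$[0]: bad value
$[0]: bad value
```

View pics/w1.png

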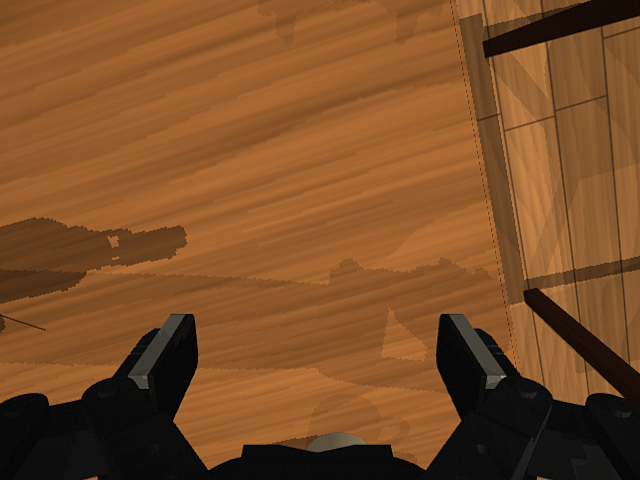

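The picture shows only bare table, because the arm hasn't moved: the rows were refused. I'll give all four keys in each row.

```bash
python3 -m handwheel '[{"tx":-33,"ty":-23,"tz":0,"roll":0},{"tx":-33,"ty":-23,"tz":0,"roll":0},{"tx":-33,"ty":-23,"tz":0,"roll":0},{"tx":-33,"ty":-23,"tz":0,"roll":0},{"tx":-33,"ty":-23,"tz":0,"roll":0},{"tx":-33,"ty":-23,"tz":0,"roll":0},{"tx":-33,"ty":-23,"tz":0,"roll":0},{"tx":-33,"ty":-23,"tz":0,"roll":0},{"tx":-33,"ty":-23,"tz":0,"roll":0},{"tx":-33,"ty":-23,"tz":0,"roll":0},{"tx":-33,"ty":-23,"tz":0,"roll":0}]'
```

```text
t: 1.12
tool_pos: [0.4554, 0.25, 0.2313]
tool_rot: [0.457, 3.108, 0.0]
contact_force: [-0.1, 0.2, 0.4]
opening: 0.085
grip_force: 0.0
```

```bash

python3 -m handwheel '[{"tx":-13,"ty":-38,"tz":0,"roll":0},{"tx":-13,"ty":-38,"tz":0,"roll":0},{"tx":-13,"ty":-38,"tz":0,"roll":0},{"tx":-13,"ty":-38,"tz":0,"roll":0},{"tx":-13,"ty":-38,"tz":0,"roll":0},{"tx":-13,"ty":-38,"tz":0,"roll":0},{"tx":-13,"ty":-38,"tz":0,"roll":0},{"tx":-13,"ty":-38,"tz":0,"roll":0},{"tx":-13,"ty":-38,"tz":0,"roll":0},{"tx":-13,"ty":-38,"tz":0,"roll":0},{"tx":-13,"ty":-38,"tz":0,"roll":0},{"tx":-13,"ty":-38,"tz":0,"roll":0}]'
python3 -m handwheel '[{"tx":0,"ty":0,"tz":0,"roll":0.12},{"tx":0,"ty":0,"tz":0,"roll":0.12},{"tx":0,"ty":0,"tz":0,"roll":0.12},{"tx":0,"ty":0,"tz":0,"roll":0.12},{"tx":0,"ty":0,"tz":0,"roll":0.12},{"tx":0,"ty":0,"tz":0,"roll":0.12},{"tx":0,"ty":0,"tz":0,"roll":0.12},{"tx":0,"ty":0,"tz":0,"roll":0.12},{"tx":0,"ty":0,"tz":0,"roll":0.12},{"tx":0,"ty":0,"tz":0,"roll":0.12},{"tx":0,"ty":0,"tz":0,"roll":0.12},{"tx":0,"ty":0,"tz":0,"roll":0.12}]'
python3 - <<'E'
from h import *
o=ctrl.get_obs(); im,d=optics.get_image('wrist'); np.savez('pics/w2.npz',im=im,d=d,pos=o['tool_pos'],rot=o['tool_rot']); cv2.imwrite('pics/w2.png',im[:,:,::-1]); print(o['t'],o['tool_pos'],o['q'])
im,d=optics.get_image('top'); np.savez('pics/top2.npz',im=im,d=d)
E
```

```text
t: 2.12
tool_pos: [0.4724, -0.2318, 0.2312]
tool_rot: [0.457, 3.108, 0.0]
contact_force: [0.6, -0.3, 0.1]
opening: 0.0857
grip_force: 0.0
t: 3.12
tool_pos: [0.4727, -0.2297, 0.2311]
tool_rot: [-2.399, -2.028, 0.0]
contact_force: [0.2, -0.2, -0.7]
opening: 0.0856
grip_force: 0.0
3.1167 [ 0.4727311  -0.22967826  0.23105635] [-5.93915037e-01 -1.87120023e-01  1.84169380e+00 -8.12412210e-06
  1.48745027e+00 -4.26932612e-01]
```

View pics/w2.png

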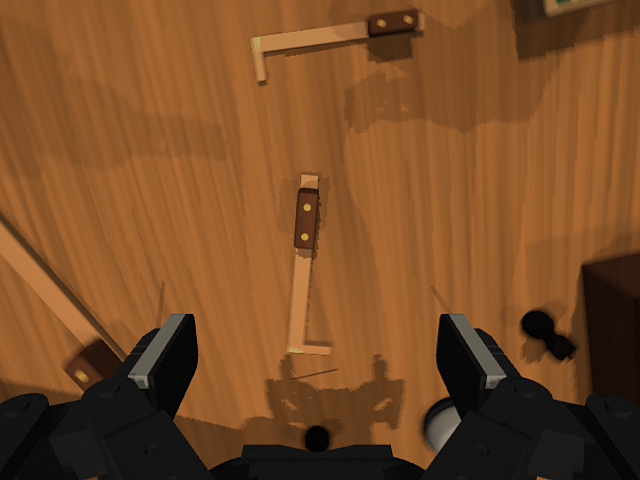

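The wrist view shows the middle rake with pegs at (307,208) and (304,237), tail at (310,175) and toe tip at (330,350). The small rake is above it, and the large one is at lower left.

```bash
python3 - <<'E'
from h import *
z=np.load('pics/w2.npz'); im=z['im']; W=cam('wrist',dict(tool_pos=z['pos'],tool_rot=z['rot'])); T=cam('top')
hsv=cv2.cvtColor(im,cv2.COLOR_RGB2HSV).astype(int)
roi=np.zeros(im.shape[:2],bool); roi[190:250,296:318]=1
peg=roi&(hsv[...,2]>130)&(hsv[...,0]>15); P=[b[2] for b in blobs(peg,6)]; print('pegs',P)
roi=np.zeros(im.shape[:2],bool); roi[260:340,280:330]=1
print(im[300,285:320].tolist())
bl=roi&(hsv[...,2]>185)&(hsv[...,1]<170)
ys=np.arange(262,338,4); 
rows=[(np.where(bl[y])[0].min(),np.where(bl[y])[0].max(),y) for y in ys if bl[y].any()]
print(rows[:3],rows[-3:])
mid=plane(W,[((a+b)/2,y) for a,b,y in rows],.008)
v=np.linalg.svd(mid-mid.mean(0))[2][0]; v*=-np.sign(v[1]); th=np.arctan2(v[1],v[0]); print('yaw',np.degrees(th), mid.mean(0))
L=[plane(W,[(a,y),(b,y)],.008) for a,b,y in rows]; print('width',np.mean([np.linalg.norm(l[0]-l[1]) for l in L]))
pw=plane(W,P,.034); c=pw.mean(0); print(pw, c)
f=lambda u,v:(340+(u-1.15)/3.3,210+(v-1.15)/3.3)
top=f(217,169.5); print('tri',tri(W,np.mean(P,0),T,top), 'off-axis', np.cross(v[:2],(c-mid.mean(0))[:2]))
print('ends',plane(W,[(310,174),(290,353),(330,350)],.008),'depth z', [float((W[1]@np.r_[(np.linalg.inv(W[0])@[p[0],p[1],1])*z['d'][int(p[1]),int(p[0])],1])[2]) for p in P])
togo([c[0],c[1],.10],th+np.pi/2)
E
```

```text
pegs [array([306.80952381, 207.07142857]), array([304.0952381 , 236.47619048])]
[[160, 98, 47], [162, 99, 47], [158, 97, 47], [155, 95, 45], [156, 95, 45], [158, 98, 50], [166, 106, 57], [171, 113, 63], [191, 128, 72], [196, 131, 74], [194, 129, 73], [195, 130, 74], [195, 129, 72], [194, 128, 72], [195, 129, 74], [194, 129, 73], [194, 129, 73], [195, 130, 73], [195, 130, 73], [196, 130, 74], [194, 128, 72], [171, 113, 62], [162, 103, 56], [148, 91, 46], [150, 91, 43], [155, 94, 46], [151, 94, 46], [148, 91, 44], [145, 89, 42], [145, 90, 43], [145, 89, 42], [142, 87, 41], [140, 86, 40], [141, 87, 42], [142, 87, 41]]
[(np.int64(295), np.int64(309), np.int64(262)), (np.int64(295), np.int64(309), np.int64(266)), (np.int64(295), np.int64(308), np.int64(270))] [(np.int64(291), np.int64(302), np.int64(326)), (np.int64(291), np.int64(302), np.int64(330)), (np.int64(291), np.int64(302), np.int64(334))]
yaw -104.64820396353417 [ 0.43758842 -0.32888396  0.008     ]
width 0.011942834274458594
[[ 0.46239885 -0.23435418  0.034     ]
 [ 0.45560249 -0.25948953  0.034     ]] [ 0.45900067 -0.24692186  0.034     ]
tri (array([ 0.46032066, -0.24365204,  0.04694268]), np.float64(0.0009870552701164376)) off-axis -1.0576296538961777e-05
ends [[ 0.46866096 -0.21147599  0.008     ]
 [ 0.41743228 -0.38753798  0.008     ]
 [ 0.45805948 -0.39080542  0.008     ]] depth z [0.03422712854169274, 0.03503882458652274]
shift [-19.3 -10.8 131.1] roll 0.0949 q6 -0.433 toolx [0.16  0.987 0.   ] tooly [ 0.987 -0.16  -0.   ]<stdin>:17: DeprecationWarning: Arrays of 2-dimensional vectors are deprecated. Use arrays of 3-dimensional vectors instead. (deprecated in NumPy 2.0)
```

```bash

python3 -m handwheel '[{"tx":-5,"ty":-3,"tz":33,"roll":0},{"tx":-5,"ty":-3,"tz":33,"roll":0},{"tx":-5,"ty":-3,"tz":33,"roll":0},{"tx":-4,"ty":-2,"tz":32,"roll":0},{"tx":0,"ty":0,"tz":0,"roll":0.095},{"tx":0,"ty":0,"tz":0,"roll":0},{"tx":0,"ty":0,"tz":0,"roll":0}]' 50
python3 - <<'E'
from h import *
o=ctrl.get_obs(); im,d=optics.get_image('wrist'); W=cam('wrist',o); z=np.load('pics/w2.npz'); W0=cam('wrist',dict(tool_pos=z['pos'],tool_rot=z['rot']))
cv2.imwrite('pics/w3.png',im[:,:,::-1])
e=proj(W,[[.4624,-.2344,.034],[.4556,-.2595,.034],[.4687,-.2115,.008]]); print('expected',e)
hsv=cv2.cvtColor(im,cv2.COLOR_RGB2HSV).astype(int)
y0,x0=e[0,1],e[0,0]
roi=np.zeros(im.shape[:2],bool); roi[int(e[0,1])-15:int(e[1,1])+15,int(min(e[:2,0]))-12:int(max(e[:2,0]))+12]=1
peg=roi&(hsv[...,2]>120)&(hsv[...,0]>15); B=blobs(peg,12); P=[b[2] for b in B if b[1][4]<300]; print([(b[1],b[2]) for b in B])
for p,q in zip(P,[[306.81,207.07],[304.1,236.48]]): print('tri',tri(W,p,W0,q),plane(W,p,.034))
togo([.459,-.2469,.006],np.radians(-104.65)+np.pi/2)
E
```

```text
t: 3.8
tool_pos: [0.4591, -0.2469, 0.1004]
tool_rot: [2.483, 1.925, 0.0]
contact_force: [0.6, 0.7, 0.9]
opening: 0.05
grip_force: 0.0
expected [[318.16988541 230.15869811]
 [317.52824981 275.83206696]
 [318.75644516 176.83057529]]
[(array([313, 225,  12,  11, 104], dtype=int32), array([318.77884615, 230.08653846])), (array([314, 271,  11,  11,  99], dtype=int32), array([319.        , 275.91919192]))]
tri (array([ 0.462604  , -0.23465469,  0.03326006]), np.float64(0.00012696635823460653)) [[ 0.46271983 -0.23444146  0.034     ]]
tri (array([ 0.45612906, -0.25949155,  0.03452945]), np.float64(0.0005813317120870291)) [[ 0.45636384 -0.2597498   0.034     ]]
shift [ 0.2 -1.  95.5] roll 0.0033 q6 -0.384 toolx [ 0.25   0.968 -0.001] tooly [ 0.968 -0.25   0.002]
```

Two wrist views put the pegs at z ≈ 34 mm, which matches the text. Next: descend, close on the block and check.

```bash

python3 -m handwheel '[{"tx":0,"ty":0.5,"tz":30,"roll":0},{"tx":0,"ty":0,"tz":30,"roll":0},{"tx":0,"ty":0,"tz":24,"roll":0},{"tx":0,"ty":0,"tz":10,"roll":0},{"tx":0,"ty":0,"tz":0,"roll":0}]' 50
python3 -m handwheel '[{"tx":0,"ty":0,"tz":0,"roll":0},{"tx":0,"ty":0,"tz":0,"roll":0},{"tx":0,"ty":0,"tz":0,"roll":0},{"tx":0,"ty":0,"tz":0,"roll":0},{"tx":0,"ty":0,"tz":0,"roll":0},{"tx":0,"ty":0,"tz":0,"roll":0}]' 15 60
```

```text
t: 4.27
tool_pos: [0.4585, -0.2461, 0.0048]
tool_rot: [-2.483, -1.92, 0.001]
contact_force: [0.0, 0.4, -0.3]
opening: 0.0501
grip_force: 0.0
t: 4.77
tool_pos: [0.4613, -0.2482, 0.009]
tool_rot: [2.483, 1.917, 0.002]
contact_force: [-0.2, 1.1, 7.4]
opening: 0.0171
grip_force: 60.5
```

```bash

python3 -m handwheel '[{"tx":0,"ty":0,"tz":-10,"roll":0},{"tx":0,"ty":0,"tz":-25,"roll":0},{"tx":0,"ty":0,"tz":-35,"roll":0},{"tx":0,"ty":0,"tz":-10,"roll":0},{"tx":0,"ty":0,"tz":0,"roll":-0.06},{"tx":0,"ty":0,"tz":0,"roll":-0.11},{"tx":0,"ty":0,"tz":0,"roll":-0.11},{"tx":0,"ty":0,"tz":0,"roll":-0.11},{"tx":0,"ty":0,"tz":0,"roll":-0.11},{"tx":0,"ty":0,"tz":0,"roll":-0.11},{"tx":0,"ty":0,"tz":0,"roll":-0.11},{"tx":0,"ty":0,"tz":0,"roll":-0.11}]'
python3 -m handwheel '[{"tx":0,"ty":0,"tz":0,"roll":-0.11},{"tx":0,"ty":0,"tz":0,"roll":-0.11},{"tx":0,"ty":0,"tz":0,"roll":-0.11},{"tx":0,"ty":0,"tz":0,"roll":-0.11},{"tx":0,"ty":0,"tz":0,"roll":-0.11},{"tx":0,"ty":0,"tz":0,"roll":-0.11},{"tx":0,"ty":0,"tz":0,"roll":-0.11},{"tx":0,"ty":0,"tz":0,"roll":-0.11},{"tx":0,"ty":0,"tz":0,"roll":-0.11},{"tx":0,"ty":0,"tz":0,"roll":-0.1},{"tx":0,"ty":0,"tz":0,"roll":0},{"tx":0,"ty":0,"tz":0,"roll":0}]'
python3 - <<'E'
from h import *
o=ctrl.get_obs(); im,d=optics.get_image('wrist'); np.savez('pics/w4.npz',im=im,d=d,pos=o['tool_pos'],rot=o['tool_rot']); cv2.imwrite('pics/w4.png',im[:,:,::-1]); print(o['t'],o['tool_pos'],o['q'])
im,d=optics.get_image('top'); np.savez('pics/top4.npz',im=im,d=d)
togo([.488,-.07,.075],np.radians(95.75))
E
```

```text
t: 5.77
tool_pos: [0.4592, -0.2467, 0.0862]
tool_rot: [-1.494, -2.763, -0.0]
contact_force: [-1.2, -0.2, -1.0]
opening: 0.0169
grip_force: 59.5
t: 6.77
tool_pos: [0.4593, -0.2468, 0.0863]
tool_rot: [0.142, -3.138, -0.0]
contact_force: [0.6, -0.5, -0.6]
opening: 0.0167
grip_force: 59.5
6.7667 [ 0.45927764 -0.24678616  0.08627181] [-6.35832877e-01 -5.77396872e-02  1.97647513e+00 -6.66878591e-05
  1.22299627e+00 -2.29735659e+00]
shift [-44.6 173.5  11.3] roll -0.0091 q6 -2.298 toolx [-0.996 -0.091  0.   ] tooly [-0.091  0.996 -0.   ]
```

View pics/w4.png

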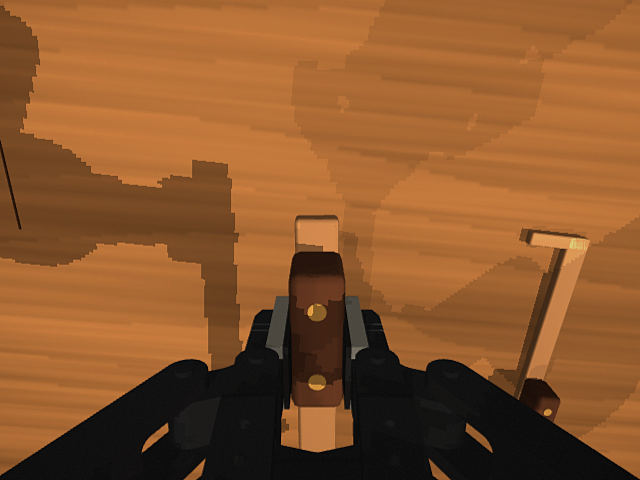

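The rake is held squarely across its block, with pegs at (317,312) and (317,382) and the tail at (317,217). The small rake is at right (555,310). The riser is hidden behind the gripper in this view, so I'll take its pose from the fixed cameras.

```bash
python3 - <<'E'
from h import *
def pts(n,d,m):
    K,E=cam(n); v,u=np.where(m); z=d[v,u]; p=np.c_[(u-K[0,2])/K[0,0]*z,(v-K[1,2])/K[1,1]*z,z]; return p@E[:3,:3].T+E[:3,3],u,v
for n,f in (('top','top0'),('scene','scene0')):
    q=np.load(f'pics/{f}.npz'); P,u,v=pts(n,q['d'],q['d']>0)
    k=(P[:,2]>.034)&(P[:,2]<.047)&(P[:,0]>.58)&(P[:,0]<.83)&(abs(P[:,1]-.07)<.22)
    m=np.zeros((480,640),bool); m[v[k],u[k]]=1
    b=max(blobs(m),key=lambda b:b[1][4])[3]
    p,uu,vv=pts(n,q['d'],b); g=plane(cam(n),np.c_[uu,vv],.04)
    r=cv2.minAreaRect(g[:,:2].astype(np.float32)); bx=cv2.boxPoints(r); c=np.array(r[0])
    e=[(np.linalg.norm(bx[(i+1)%4]-bx[i]),bx[(i+1)%4]-bx[i]) for i in range(4)]; L=max(e,key=lambda t:t[0])[1]; L*=np.sign(L[1]); th=np.arctan2(-L[0],L[1])
    print(n,'z',p[:,2].mean(),'rect',r[0],r[1],'yaw',np.degrees(th),'front mid',c-.065*np.array([np.cos(th),np.sin(th)]))
q=np.load('pics/w4.npz'); W=cam('wrist',dict(tool_pos=q['pos'],tool_rot=q['rot'])); M=R.from_rotvec(q['rot']).as_matrix()
hsv=cv2.cvtColor(q['im'],cv2.COLOR_RGB2HSV).astype(int); roi=np.zeros((480,640),bool); roi[300:395,300:335]=1
B=blobs(roi&(hsv[...,2]>110)&(hsv[...,0]>15),40); print([(b[1][4],b[2]) for b in B])
def dp(u,v): return W[1]@np.r_[np.linalg.inv(W[0])@[u,v,1]*q['d'][int(v),int(u)],1]
for nm,u,v in [('pegA',317,305),('pegB',317,375),('blk mid',317,350),('tail',317,232),('tailL',302,232),('tailR',332,232)]:
    print(nm,(M.T@(dp(u,v)[:3]-q['pos'])*1000).round(1))
print('small rake',plane(W,[(530,395),(553,250),(522,238),(588,240),(524,380)],.006).round(4))
print('tri stack top0', plane(cam('top'),[(224,246)],.027))
E
```

```text
top z 0.04016059305650643 rect (0.7034345269203186, 0.06596945971250534) (0.13064339756965637, 0.3593688905239105) yaw 5.8637757 front mid [0.63877463 0.05932882]
scene z 0.03918156143482279 rect (0.7063877582550049, 0.07590626180171967) (0.13295036554336548, 0.36515167355537415) yaw 5.9076104 front mid [0.64173297 0.06921616]
[(np.int32(259), array([316.52895753, 312.05791506])), (np.int32(205), array([316.82439024, 382.30243902]))]
pegA [ 20.4  -1.6 -26.6]
pegB [ -5.8  -1.6 -25.5]
blk mid [  3.3  -1.6 -24.8]
tail [35.4 -1.6  1.5]
tailL [35.5 -7.   1.2]
tailR [35.1  3.9  2.5]
small rake [[ 0.5445 -0.1036  0.006 ]
 [ 0.4466 -0.1148  0.006 ]
 [ 0.4412 -0.1341  0.006 ]
 [ 0.439  -0.0967  0.006 ]
 [ 0.5337 -0.1102  0.006 ]]
tri stack top0 [[0.49519409 0.29208469 0.027     ]]
```

```bash
cat >> h.py <<'E'
RF=np.array([.6388,.0593]); RY=np.radians(5.87); RR=np.array([[np.cos(RY),-np.sin(RY)],[np.sin(RY),np.cos(RY)]])
def r2w(x,y): return RF+RR@np.array([x,y])/1000
def st():
    o=ctrl.get_obs(); M=R.from_rotvec(o['tool_rot']).as_matrix(); p=RR.T@(o['tool_pos'][:2]-RF)*1000; f=RR.T@o['contact_force'][:2]
    print('t',o['t'],'riser xy',p.round(1),'z',(o['tool_pos'][2]*1e3).round(1),'head',np.degrees(np.arctan2(-M[1,0],-M[0,0])-RY).round(2),'Fr',f.round(2),'Fz',o['contact_force'][2].round(2))
E
python3 - <<'E'
from h import *
st(); togo([*r2w(-170,-94),.0863],np.radians(90))
E
```

```text
t 6.8667 riser xy [-209.8 -286.2] z 86.3 head -0.64 Fr [0.25 0.24] Fz -1.46
shift [-37.7 192.6  -0. ] roll 0.0913 q6 -2.298 toolx [-0.996 -0.091  0.   ] tooly [-0.091  0.996 -0.   ]
```

```bash

python3 -m handwheel '[{"tx":-6,"ty":32,"tz":0,"roll":0},{"tx":-6.5,"ty":32,"tz":0,"roll":0},{"tx":-6.5,"ty":32,"tz":0,"roll":0},{"tx":-6.5,"ty":32,"tz":0,"roll":0},{"tx":-6,"ty":32,"tz":0,"roll":0},{"tx":-6,"ty":32,"tz":0,"roll":0},{"tx":0,"ty":0,"tz":0,"roll":0.091},{"tx":0,"ty":0,"tz":0,"roll":0},{"tx":0,"ty":0,"tz":25,"roll":0},{"tx":0,"ty":0,"tz":25,"roll":0},{"tx":0,"ty":0,"tz":0,"roll":0}]'
python3 - <<'E'
from h import *
st()
for n in ('top','scene'):
    im,d=optics.get_image(n); np.savez(f'pics/{n}5.npz',im=im,d=d)
    if n=='scene': cv2.imwrite('pics/s5.png',cv2.resize(im[180:380,180:440],None,fx=3,fy=3)[:,:,::-1])
E
```

```text
t: 7.78
tool_pos: [0.4751, -0.0519, 0.0318]
tool_rot: [0.004, -3.133, -0.003]
contact_force: [-1.6, 0.5, -1.6]
opening: 0.0169
grip_force: 59.6
t 7.7833 riser xy [-174.2  -93.9] z 31.8 head -5.74 Fr [-1.55  0.68] Fz -1.63
```

View pics/s5.png

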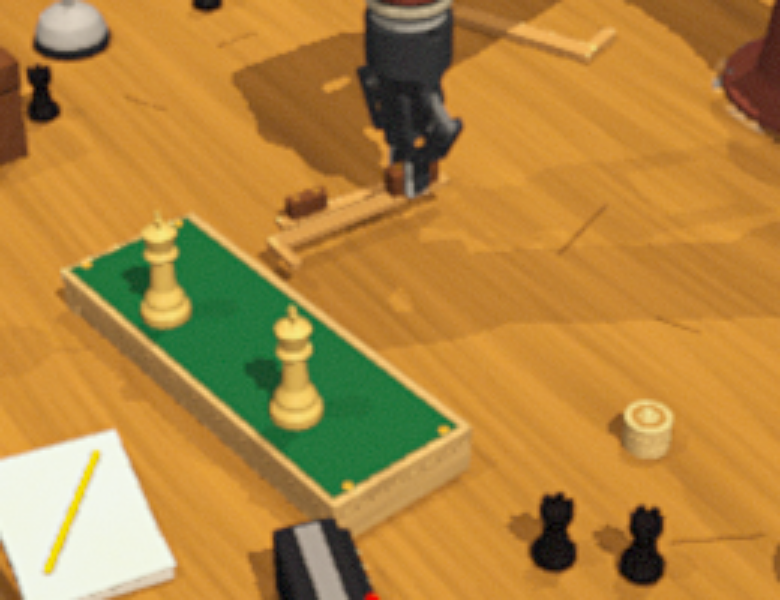

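The rake is held flat with its toe (crop (280,255)) just in front of the riser, and the small rake lies to its right, untouched. Next I check the toe's place and height from the top depth.

```bash
python3 - <<'E'
from h import *
st()
q=np.load('pics/top5.npz'); d=q['d']; K,E=cam('top'); v,u=np.where(d>0); z=d[v,u]
P=np.c_[(u-K[0,2])/K[0,0]*z,(v-K[1,2])/K[1,1]*z,z]@E[:3,:3].T+E[:3,3]
r=(P[:,:2]-RF)@RR*1000
k=(r[:,0]>-140)&(r[:,0]<-8)&(r[:,1]>-125)&(r[:,1]<-40)&(P[:,2]>.015)&(P[:,2]<.06)
a=r[k];zz=P[k,2]*1000
for lo in range(-140,0,15):
    s=(a[:,0]>=lo)&(a[:,0]<lo+15)
    if s.any(): print(lo,s.sum(),'y',a[s,1].min().round(1),a[s,1].max().round(1),'x max',a[s,0].max().round(1),'z',np.median(zz[s]).round(1))
E
```

```text
t 7.8833 riser xy [-171.4  -94.9] z 35.6 head -5.77 Fr [-0.38 -0.52] Fz -0.17
-110 1 y -110.0 -110.0 x max -96.8 z 24.4
-95 27 y -111.0 -95.5 x max -81.1 z 29.0
-80 25 y -112.6 -99.2 x max -66.0 z 29.7
-65 25 y -113.6 -100.8 x max -51.6 z 30.5
-50 41 y -114.8 -73.0 x max -35.1 z 29.5
-35 27 y -115.1 -73.2 x max -28.3 z 28.3
```

```bash

python3 -m handwheel '[{"tx":0,"ty":0,"tz":9,"roll":0},{"tx":0,"ty":0,"tz":9,"roll":0},{"tx":0,"ty":0,"tz":4,"roll":0},{"tx":0,"ty":0,"tz":2,"roll":0},{"tx":0,"ty":0,"tz":0,"roll":0},{"tx":0,"ty":0,"tz":0,"roll":0}]'
python3 -c "from h import *;st()"
python3 -m handwheel '[{"tx":0,"ty":0,"tz":1,"roll":0},{"tx":0,"ty":0,"tz":0,"roll":0},{"tx":0,"ty":0,"tz":0,"roll":0}]'
python3 -c "from h import *;st()"
```

```text
t: 8.38
tool_pos: [0.4791, -0.0523, 0.0124]
tool_rot: [-0.004, 3.141, -0.0]
contact_force: [-0.2, 0.3, -2.0]
opening: 0.0167
grip_force: 59.6
t 8.3833 riser xy [-170.3  -94.6] z 12.4 head -5.74 Fr [-0.2   0.29] Fz -1.97
t: 8.63
tool_pos: [0.4791, -0.0523, 0.0116]
tool_rot: [-0.004, 3.141, -0.0]
contact_force: [-0.3, 0.5, -0.7]
opening: 0.0169
grip_force: 59.6
t 8.6333 riser xy [-170.2  -94.6] z 11.6 head -5.74 Fr [-0.21  0.53] Fz -0.66
```

```bash

python3 -m handwheel '[{"tx":-10,"ty":1,"tz":1,"roll":0},{"tx":-10,"ty":1,"tz":0,"roll":0},{"tx":-10,"ty":1,"tz":0,"roll":0},{"tx":-10,"ty":1,"tz":0,"roll":0},{"tx":-10,"ty":1,"tz":0,"roll":0},{"tx":-10,"ty":1,"tz":0,"roll":0},{"tx":0,"ty":0,"tz":0,"roll":0}]'
python3 -c "from h import *;st()"
python3 -m handwheel '[{"tx":-10,"ty":1,"tz":0,"roll":0},{"tx":-10,"ty":1,"tz":0,"roll":0},{"tx":-10,"ty":1,"tz":0,"roll":0},{"tx":-8,"ty":1,"tz":0,"roll":0},{"tx":-8,"ty":1,"tz":0,"roll":0},{"tx":-7,"ty":0.5,"tz":0,"roll":0},{"tx":-4,"ty":0.5,"tz":0,"roll":0},{"tx":-4,"ty":0,"tz":0,"roll":0},{"tx":0,"ty":0,"tz":0,"roll":0},{"tx":0,"ty":0,"tz":0,"roll":0}]'
python3 -c "from h import *;st()"
```

```text
t: 9.22
tool_pos: [0.5413, -0.0461, 0.0109]
tool_rot: [-0.004, 3.14, -0.0]
contact_force: [0.5, -0.2, -1.2]
opening: 0.017
grip_force: 59.6
t 9.2167 riser xy [-107.7  -94.9] z 10.9 head -5.72 Fr [ 0.46 -0.29] Fz -1.23
t: 10.05
tool_pos: [0.5998, -0.0399, 0.0102]
tool_rot: [0.004, -3.141, -0.0]
contact_force: [-0.2, -0.0, -2.1]
opening: 0.017
grip_force: 59.6
t 10.05 riser xy [-48.9 -94.7] z 10.2 head -5.74 Fr [-0.17  0.01] Fz -2.09
```

```bash
cat > chk.py <<'E'
from h import *
import sys
o=ctrl.get_obs(); f=RR.T@o['contact_force'][:2]; p=RR.T@(o['tool_pos'][:2]-RF)*1000
print('Y',p.round(1),'Fr',f.round(2),'tq',o['wrist_torque'].round(2))
sys.exit(1 if f[1]<-float(sys.argv[1]) or abs(f[0])>4 else 0)
E
python3 -m handwheel '[{"tx":-2,"ty":0,"tz":0,"roll":-0.05},{"tx":-2,"ty":0,"tz":0,"roll":-0.05},{"tx":0,"ty":0,"tz":0,"roll":0}]'
python3 chk.py 2.5 && python3 -m handwheel '[{"tx":0,"ty":4,"tz":0,"roll":0},{"tx":0,"ty":5,"tz":0,"roll":0},{"tx":0,"ty":5,"tz":0,"roll":0},{"tx":0,"ty":5,"tz":0,"roll":0},{"tx":0,"ty":5,"tz":0,"roll":0},{"tx":0,"ty":5,"tz":0,"roll":0},{"tx":0,"ty":5,"tz":0,"roll":0},{"tx":0,"ty":5,"tz":0,"roll":0},{"tx":0,"ty":5,"tz":0,"roll":0},{"tx":0,"ty":5,"tz":0,"roll":0}]' | tail -3 && python3 chk.py 2.5 && python3 -m handwheel '[{"tx":0,"ty":5,"tz":0,"roll":0},{"tx":0,"ty":5,"tz":0,"roll":0},{"tx":0,"ty":5,"tz":0,"roll":0},{"tx":0,"ty":5,"tz":0,"roll":0},{"tx":0,"ty":5,"tz":0,"roll":0},{"tx":0,"ty":5,"tz":0,"roll":0},{"tx":0,"ty":5,"tz":0,"roll":0},{"tx":0,"ty":5,"tz":0,"roll":0},{"tx":0,"ty":5,"tz":0,"roll":0},{"tx":0,"ty":5,"tz":0,"roll":0},{"tx":0,"ty":3,"tz":0,"roll":0},{"tx":0,"ty":0,"tz":0,"roll":0}]' && python3 chk.py 2.5; python3 -c "from h import *;st()"
```

```text
t: 10.3
tool_pos: [0.6037, -0.0399, 0.0103]
tool_rot: [0.162, -3.137, 0.0]
contact_force: [-0.7, -0.2, -0.5]
opening: 0.017
grip_force: 59.6
Y [-45.  -95.1] Fr [-0.7  -0.17] tq [-0.04  0.05  0.02]
contact_force: [-0.0, 0.7, -1.8]
opening: 0.0169
grip_force: 59.6
Y [-44.9 -45.5] Fr [0.05 0.66] tq [-0.01  0.03  0.02]
t: 12.13
tool_pos: [0.5934, 0.0623, 0.0103]
tool_rot: [0.162, -3.137, -0.0]
contact_force: [0.1, 0.2, -1.1]
opening: 0.0173
grip_force: 59.6
Y [-44.9   7.6] Fr [0.11 0.14] tq [0.05 0.08 0.04]
t 12.1333 riser xy [-44.9   7.6] z 10.3 head 0.03 Fr [0.11 0.14] Fz -1.09
```

```bash

python3 -m handwheel '[{"tx":0,"ty":2,"tz":0,"roll":0},{"tx":0,"ty":2,"tz":0,"roll":0},{"tx":0,"ty":2,"tz":0,"roll":0},{"tx":0,"ty":2,"tz":0,"roll":0},{"tx":0,"ty":2,"tz":0,"roll":0},{"tx":0,"ty":2,"tz":0,"roll":0}]' >/dev/null && python3 chk.py 2 &&
python3 -m handwheel '[{"tx":0,"ty":1,"tz":0,"roll":0},{"tx":0,"ty":1,"tz":0,"roll":0},{"tx":0,"ty":1,"tz":0,"roll":0},{"tx":0,"ty":1,"tz":0,"roll":0}]' >/dev/null && python3 chk.py 2 &&
python3 -m handwheel '[{"tx":0,"ty":1,"tz":0,"roll":0},{"tx":0,"ty":1,"tz":0,"roll":0},{"tx":0,"ty":1,"tz":0,"roll":0}]' >/dev/null && python3 chk.py 2 &&
python3 -m handwheel '[{"tx":0,"ty":1,"tz":0,"roll":0},{"tx":0,"ty":1,"tz":0,"roll":0},{"tx":0,"ty":1,"tz":0,"roll":0}]' >/dev/null && python3 chk.py 2 &&
python3 -m handwheel '[{"tx":0,"ty":1,"tz":0,"roll":0},{"tx":0,"ty":1,"tz":0,"roll":0},{"tx":0,"ty":1,"tz":0,"roll":0}]' >/dev/null && python3 chk.py 2 &&
python3 -m handwheel '[{"tx":0,"ty":1,"tz":0,"roll":0},{"tx":0,"ty":1,"tz":0,"roll":0},{"tx":0,"ty":1,"tz":0,"roll":0}]' >/dev/null && python3 chk.py 2 &&
python3 -m handwheel '[{"tx":0,"ty":1,"tz":0,"roll":0},{"tx":0,"ty":1,"tz":0,"roll":0},{"tx":0,"ty":1,"tz":0,"roll":0}]' >/dev/null && python3 chk.py 2 &&
python3 -m handwheel '[{"tx":0,"ty":1,"tz":0,"roll":0},{"tx":0,"ty":1,"tz":0,"roll":0},{"tx":0,"ty":1,"tz":0,"roll":0}]' >/dev/null && python3 chk.py 2 &&
python3 -m handwheel '[{"tx":0,"ty":1,"tz":0,"roll":0},{"tx":0,"ty":1,"tz":0,"roll":0},{"tx":0,"ty":1,"tz":0,"roll":0}]' >/dev/null && python3 chk.py 2
```

```text
Y [-44.8  19.1] Fr [-0.77 -0.44] tq [-0.01  0.05  0.01]
Y [-44.8  23. ] Fr [0.22 0.02] tq [ 0.02  0.04 -0.01]
Y [-44.8  26. ] Fr [ 0.03 -0.57] tq [-0.02  0.06 -0.05]
Y [-44.8  29. ] Fr [ 0.32 -0.46] tq [-0.05  0.05 -0.03]
Y [-44.8  32. ] Fr [-0.67  0.26] tq [-0.12  0.02 -0.  ]
Y [-44.9  35. ] Fr [-0.59 -0.95] tq [-0.03  0.09  0.01]
Y [-44.8  38. ] Fr [-0.39 -0.46] tq [-0.   -0.02 -0.  ]
Y [-44.8  41. ] Fr [-0.63 -0.38] tq [-0.06 -0.01  0.02]
Y [-44.8  44. ] Fr [-0.22 -0.51] tq [-0.09  0.02 -0.01]
```

```bash
sed -i "s/abs(f\[0\])>4/abs(f[0])>4 or abs(o['wrist_torque'][2])>0.12/" chk.py
python3 -m handwheel '[{"tx":0,"ty":1,"tz":0,"roll":0},{"tx":0,"ty":1,"tz":0,"roll":0},{"tx":0,"ty":1,"tz":0,"roll":0}]' >/dev/null && python3 chk.py 2 &&
python3 -m handwheel '[{"tx":0,"ty":1,"tz":0,"roll":0},{"tx":0,"ty":1,"tz":0,"roll":0},{"tx":0,"ty":1,"tz":0,"roll":0}]' >/dev/null && python3 chk.py 2 &&
python3 -m handwheel '[{"tx":0,"ty":1,"tz":0,"roll":0},{"tx":0,"ty":1,"tz":0,"roll":0},{"tx":0,"ty":1,"tz":0,"roll":0}]' >/dev/null && python3 chk.py 2 &&
python3 -m handwheel '[{"tx":0,"ty":1,"tz":0,"roll":0},{"tx":0,"ty":1,"tz":0,"roll":0},{"tx":0,"ty":1,"tz":0,"roll":0}]' >/dev/null && python3 chk.py 2 &&
python3 -m handwheel '[{"tx":0,"ty":1,"tz":0,"roll":0},{"tx":0,"ty":1,"tz":0,"roll":0},{"tx":0,"ty":1,"tz":0,"roll":0}]' >/dev/null && python3 chk.py 2 &&
python3 -m handwheel '[{"tx":0,"ty":1,"tz":0,"roll":0},{"tx":0,"ty":1,"tz":0,"roll":0},{"tx":0,"ty":1,"tz":0,"roll":0}]' >/dev/null && python3 chk.py 2 &&
python3 -m handwheel '[{"tx":0,"ty":1,"tz":0,"roll":0},{"tx":0,"ty":1,"tz":0,"roll":0},{"tx":0,"ty":1,"tz":0,"roll":0}]' >/dev/null && python3 chk.py 2 &&
python3 -m handwheel '[{"tx":0,"ty":1,"tz":0,"roll":0},{"tx":0,"ty":1,"tz":0,"roll":0},{"tx":0,"ty":1,"tz":0,"roll":0}]' >/dev/null && python3 chk.py 2 &&
python3 -m handwheel '[{"tx":0,"ty":1,"tz":0,"roll":0},{"tx":0,"ty":1,"tz":0,"roll":0},{"tx":0,"ty":1,"tz":0,"roll":0}]' >/dev/null && python3 chk.py 2 &&
python3 -m handwheel '[{"tx":0,"ty":1,"tz":0,"roll":0},{"tx":0,"ty":1,"tz":0,"roll":0},{"tx":0,"ty":1,"tz":0,"roll":0}]' >/dev/null && python3 chk.py 2 &&
python3 -m handwheel '[{"tx":0,"ty":1,"tz":0,"roll":0},{"tx":0,"ty":1,"tz":0,"roll":0},{"tx":0,"ty":1,"tz":0,"roll":0}]' >/dev/null && python3 chk.py 2
```

```text
Y [-44.8  47. ] Fr [0.48 0.18] tq [-0.03  0.03 -0.06]
Y [-44.8  50. ] Fr [ 0.33 -0.2 ] tq [-0.04 -0.   -0.06]
Y [-44.8  53. ] Fr [ 0.36 -0.17] tq [-0.01  0.08 -0.  ]
Y [-44.8  56. ] Fr [ 0.41 -0.06] tq [-0.03  0.05 -0.01]
Y [-44.8  59. ] Fr [0.48 0.05] tq [-0.04  0.07 -0.04]
Y [-44.8  62. ] Fr [ 0.28 -0.51] tq [-0.03  0.   -0.  ]
Y [-44.8  65. ] Fr [-1.05 -0.3 ] tq [-0.01  0.   -0.03]
Y [-44.8  68. ] Fr [0.76 0.24] tq [-0.04  0.05 -0.03]
Y [-44.8  70.7] Fr [-0.56 -3.12] tq [-0.53 -0.   -0.38]
```

```bash

python3 -m handwheel '[{"tx":0,"ty":0.5,"tz":0,"roll":0},{"tx":0,"ty":0,"tz":0,"roll":0}]' >/dev/null; python3 chk.py 2
python3 -m handwheel '[{"tx":0,"ty":0,"tz":0,"roll":0}]' >/dev/null; python3 chk.py 2
python3 -m handwheel '[{"tx":0,"ty":0,"tz":0,"roll":0}]' >/dev/null; python3 chk.py 2
python3 -m handwheel '[{"tx":0,"ty":0,"tz":0,"roll":0}]' >/dev/null; python3 chk.py 2
python3 -m handwheel '[{"tx":0,"ty":0,"tz":0,"roll":0}]' >/dev/null; python3 chk.py 2
python3 -m handwheel '[{"tx":0,"ty":0,"tz":0,"roll":0}]' >/dev/null; python3 chk.py 2;python3 -c "from h import *;st()"
```

```text
Y [-44.8  70.9] Fr [-0.48 -4.19] tq [-0.6   0.01 -0.33]
Y [-44.8  70.9] Fr [-0.58 -4.29] tq [-0.72 -0.03 -0.44]
Y [-44.8  70.9] Fr [-0.72 -4.45] tq [-0.69  0.03 -0.46]
Y [-44.8  71. ] Fr [ 0.24 -4.53] tq [-0.75 -0.06 -0.45]
Y [-44.8  71.1] Fr [ 0.53 -4.16] tq [-0.83  0.   -0.52]
Y [-44.8  71.1] Fr [ 0.01 -5.16] tq [-0.92 -0.02 -0.55]
t 17.55 riser xy [-44.8  71.1] z 10.3 head -0.04 Fr [ 0.01 -5.16] Fz -0.71
```

Snug: about 4.5 N at a 0.10 m lever, so the disc is inside the hook against the divider. I'll relax slightly and draw it out.

```bash

python3 -m handwheel '[{"tx":0,"ty":-1,"tz":0,"roll":0},{"tx":0,"ty":-1.2,"tz":0,"roll":0},{"tx":0,"ty":0,"tz":0,"roll":0}]' >/dev/null; python3 chk.py 2
python3 -m handwheel '[{"tx":2,"ty":0,"tz":0,"roll":0},{"tx":3,"ty":0,"tz":0,"roll":0},{"tx":3,"ty":0,"tz":0,"roll":0},{"tx":3,"ty":0,"tz":0,"roll":0},{"tx":3,"ty":0,"tz":0,"roll":0},{"tx":3,"ty":0,"tz":0,"roll":0},{"tx":4,"ty":0,"tz":0,"roll":0},{"tx":4,"ty":0,"tz":0,"roll":0},{"tx":5,"ty":0,"tz":0,"roll":0},{"tx":5,"ty":0,"tz":0,"roll":0}]' >/dev/null; python3 chk.py 2.5 && python3 -m handwheel '[{"tx":5,"ty":0,"tz":0,"roll":0},{"tx":5,"ty":0,"tz":0,"roll":0},{"tx":5,"ty":0,"tz":0,"roll":0},{"tx":5,"ty":0,"tz":0,"roll":0},{"tx":5,"ty":0,"tz":0,"roll":0},{"tx":5,"ty":0,"tz":0,"roll":0},{"tx":5,"ty":0,"tz":0,"roll":0},{"tx":5,"ty":0,"tz":0,"roll":0},{"tx":5,"ty":0,"tz":0,"roll":0},{"tx":5,"ty":0,"tz":0,"roll":0},{"tx":5,"ty":0,"tz":0,"roll":0}]' >/dev/null; python3 chk.py 2.5
```

```text
Y [-44.8  69.9] Fr [ 0.78 -0.48] tq [-0.09  0.02 -0.05]
Y [-80.3  69.2] Fr [0.11 0.62] tq [-0.06 -0.02  0.03]
Y [-135.3   69.3] Fr [ 0.2  -0.67] tq [ 0.03 -0.03  0.03]
```

```bash

python3 -m handwheel '[{"tx":5,"ty":0,"tz":0,"roll":0},{"tx":5,"ty":0,"tz":0,"roll":0},{"tx":5,"ty":0,"tz":0,"roll":0},{"tx":5,"ty":0,"tz":0,"roll":0},{"tx":5,"ty":0,"tz":0,"roll":0},{"tx":5,"ty":0,"tz":0,"roll":0},{"tx":5,"ty":0,"tz":0,"roll":0},{"tx":5,"ty":0,"tz":0,"roll":0},{"tx":5,"ty":0,"tz":0,"roll":0},{"tx":3,"ty":0,"tz":0,"roll":0},{"tx":2,"ty":0,"tz":0,"roll":0},{"tx":0,"ty":0,"tz":0,"roll":0}]' >/dev/null; python3 chk.py 2.5;  python3 -m handwheel '[{"tx":0,"ty":0,"tz":0,"roll":0},{"tx":0,"ty":0,"tz":0,"roll":0}]' >/dev/null
python3 - <<'E'
from h import *
st(); T=cam('top')
im,d=optics.get_image('top'); np.savez('pics/top6.npz',im=im,d=d)
im2,d2=optics.get_image('scene'); np.savez('pics/scene6.npz',im=im2,d=d2)
e=proj(cam('top'),[[*r2w(-70,95),.009]])[0].astype(int); e2=proj(cam('scene'),[[*r2w(-70,95),.009]])[0].astype(int); print(e,e2)
a=im[max(0,e[1]-40):e[1]+60,e[0]-60:e[0]+60]; b=im2[e2[1]-50:e2[1]+50,e2[0]-60:e2[0]+60]
cv2.imwrite('pics/c6.png',cv2.resize(np.vstack([a,b]),None,fx=3,fy=3,interpolation=cv2.INTER_CUBIC)[:600,:,::-1])
E
```

```text
Y [-185.3   69.3] Fr [-0.04  0.03] tq [-0.05  0.06  0.  ]
t 20.7167 riser xy [-184.7   69.3] z 10.4 head -0.02 Fr [-0.56  0.29] Fz -1.17
[274 226] [334 299]
```

View pics/c6.png

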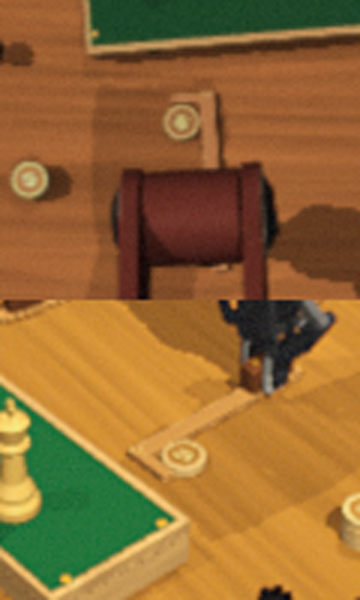

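The crop shows the disc lying in the hook out in front of the riser: top crop (181,122), scene crop (185,457). The stack of three is nearby and untouched. Now I ease the rake off and lay it down to the right.

```bash

python3 -m handwheel '[{"tx":-3,"ty":0,"tz":0,"roll":0},{"tx":-3,"ty":0,"tz":0,"roll":0},{"tx":0,"ty":-5,"tz":0,"roll":0},{"tx":0,"ty":-8,"tz":0,"roll":0},{"tx":0,"ty":-8,"tz":0,"roll":0},{"tx":0,"ty":-10,"tz":0,"roll":0},{"tx":0,"ty":-10,"tz":0,"roll":0},{"tx":0,"ty":-10,"tz":0,"roll":0},{"tx":0,"ty":-8,"tz":0,"roll":0},{"tx":0,"ty":-3,"tz":0,"roll":0},{"tx":0,"ty":0,"tz":1,"roll":0},{"tx":0,"ty":0,"tz":0.5,"roll":0}]' >/dev/null; python3 -c "from h import *;st()"
python3 -m handwheel '[{"tx":0,"ty":0,"tz":0,"roll":0},{"tx":0,"ty":0,"tz":0,"roll":0},{"tx":0,"ty":0,"tz":0,"roll":0},{"tx":0,"ty":0,"tz":0,"roll":0},{"tx":0,"ty":0,"tz":0,"roll":0}]' 45
python3 -m handwheel '[{"tx":0,"ty":0,"tz":-10,"roll":0},{"tx":0,"ty":0,"tz":-20,"roll":0},{"tx":0,"ty":0,"tz":-40,"roll":0},{"tx":0,"ty":0,"tz":-40,"roll":0},{"tx":0,"ty":0,"tz":-40,"roll":0},{"tx":0,"ty":0,"tz":-30,"roll":0},{"tx":0,"ty":0,"tz":0,"roll":0}]' 60
python3 - <<'E'
from h import *
T=cam('top'); im,d=optics.get_image('top'); np.savez('pics/top7.npz',im=im,d=d)
p=plane(T,[(274.3,226.7)],.009)[0]; print('disc guess',p)
M=R.from_rotvec(ctrl.get_obs()['tool_rot']).as_matrix(); st()
togo([*(p[:2]),.18],np.radians(95.87))
E
```

```text
t 21.8167 riser xy [-178.7    6.9] z 9.0 head -0.05 Fr [-2.89 -2.02] Fz 4.82
t: 22.23
tool_pos: [0.4602, 0.0485, 0.0089]
tool_rot: [-0.161, 3.137, 0.0]
contact_force: [-0.2, -0.4, -0.5]
opening: 0.045
grip_force: 0.0
t: 22.82
tool_pos: [0.4644, 0.0481, 0.1983]
tool_rot: [-0.16, 3.122, -0.002]
contact_force: [1.4, -0.1, 0.3]
opening: 0.0599
grip_force: 0.0
disc guess [0.55802213 0.146502   0.009     ]
t 22.8667 riser xy [-176.1    6.9] z 194.6 head -0.0 Fr [-0.63  0.18] Fz -0.06
shift [-104.5   88.1   15.5] roll -0.0001 q6 -1.73 toolx [-0.995 -0.102 -0.01 ] tooly [-0.102  0.995 -0.002]
```

```bash

python3 -m handwheel '[{"tx":-26,"ty":22,"tz":0,"roll":0},{"tx":-26,"ty":22,"tz":0,"roll":0},{"tx":-26,"ty":22,"tz":0,"roll":0},{"tx":-26,"ty":22,"tz":0,"roll":0},{"tx":0,"ty":0,"tz":0,"roll":0},{"tx":0,"ty":0,"tz":0,"roll":0},{"tx":0,"ty":0,"tz":0,"roll":0},{"tx":0,"ty":0,"tz":0,"roll":0}]'
python3 - <<'E'
from h import *
o=ctrl.get_obs(); im,d=optics.get_image('wrist'); np.savez('pics/w8.npz',im=im,d=d,pos=o['tool_pos'],rot=o['tool_rot']); W=cam('wrist',o)
cv2.imwrite('pics/w8.png',im[:,:,::-1])
print(proj(W,[[.558,.1465,.009],[.4952,.2921,.027]])); st()
E
```

```text
t: 23.53
tool_pos: [0.5537, 0.1458, 0.1881]
tool_rot: [0.16, -3.136, 0.0]
contact_force: [0.3, -0.1, 0.5]
opening: 0.0594
grip_force: 0.0
[[319.39792088 214.95717493]
 [528.83010153 157.28569641]]
t 23.5833 riser xy [-75.7  94.6] z 188.5 head -0.06 Fr [ 0.42 -0.05] Fz -0.01
```

View pics/w8.png

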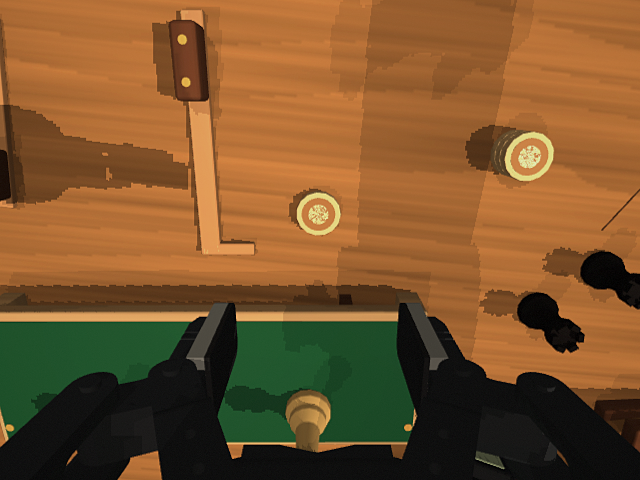

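The wrist view shows the rake lying flat and clear, with its block at (187,60) and toe at (235,248). The disc is at (318,213), the stack top at (528,157), and the rooks are at lower right.

```bash
cat >> h.py <<'E'
def disc(c,im,uv,z,r=40):
    u,v=int(uv[0]),int(uv[1]); hsv=cv2.cvtColor(im,cv2.COLOR_RGB2HSV).astype(int)
    m=np.zeros(im.shape[:2],bool); m[max(0,v-r):v+r,max(0,u-r):u+r]=1
    m&=(hsv[...,0]>=20)&(hsv[...,0]<40)&(hsv[...,2]>170)
    b=max(blobs(m,20),key=lambda b:b[1][2]*b[1][3])[3]
    ct=max(cv2.findContours(b.astype(np.uint8),cv2.RETR_EXTERNAL,cv2.CHAIN_APPROX_NONE)[0],key=len)
    e=cv2.fitEllipse(cv2.convexHull(ct)); p=plane(c,ct[:,0,:],z); q=plane(c,[e[0]],z)[0]
    print('ell',np.round(e[0],1),np.round(e[1],1),'z',z,'ctr',q.round(4),'fitcircle dia',(2*np.linalg.norm(p-q,axis=1).mean()*1e3).round(1)); return e[0],q
E
python3 - <<'E'
from h import *
z=np.load('pics/w8.npz'); W=cam('wrist',dict(tool_pos=z['pos'],tool_rot=z['rot'])); im=z['im']
e1,d=disc(W,im,(318,213),.009); e2,s=disc(W,im,(528,157),.027)
z0=np.load('pics/top7.npz'); T=cam('top')
t1,_=disc(T,z0['im'],proj(T,d)[0],.009,12); t2,_=disc(T,z0['im'],proj(T,s)[0],.027,12)
print('tri disc',tri(W,e1,T,t1),'tri stack',tri(W,e2,T,t2))
togo([d[0],d[1],.08],np.radians(95.87))
E
```

```text
ell [318.2 213.5] [42.4 43.5] z 0.009 ctr [0.5569 0.1454 0.009 ] fitcircle dia 34.1
ell [528.9 156.1] [44.8 52.2] z 0.027 ctr [0.4944 0.292  0.027 ] fitcircle dia 34.2Traceback (most recent call last):
  File "<stdin>", line 5, in <module>
  File "h.py", line 36, in disc
    b=max(blobs(m,20),key=lambda b:b[1][2]*b[1][3])[3]
      ~~~^^^^^^^^^^^^^^^^^^^^^^^^^^^^^^^^^^^^^^^^^^
ValueError: max() iterable argument is empty
```

```bash

python3 -m handwheel '[{"tx":-1,"ty":0,"tz":36,"roll":0},{"tx":-1,"ty":0,"tz":36,"roll":0},{"tx":-1,"ty":0,"tz":36,"roll":0},{"tx":0,"ty":0,"tz":0,"roll":0},{"tx":0,"ty":0,"tz":0,"roll":0},{"tx":0,"ty":0,"tz":0,"roll":0}]' 60
python3 - <<'E'
from h import *
o=ctrl.get_obs(); im,d=optics.get_image('wrist'); W=cam('wrist',o); st()
z=np.load('pics/w8.npz'); W0=cam('wrist',dict(tool_pos=z['pos'],tool_rot=z['rot']))
e,p=disc(W,im,proj(W,[.5569,.1454,.009])[0],.009,60); print('tri',tri(W,e,W0,(318.2,213.5)))
togo([p[0],p[1],.006],np.radians(95.87))
E
```

```text
t: 24.08
tool_pos: [0.5587, 0.1465, 0.0831]
tool_rot: [-0.159, 3.135, 0.0]
contact_force: [0.1, 0.3, 0.6]
opening: 0.06
grip_force: 0.0
t 24.1333 riser xy [-69.9  95. ] z 84.1 head -0.04 Fr [1.08 0.22] Fz 0.2
ell [318.4 251.5] [59.2 62.7] z 0.009 ctr [0.557  0.1455 0.009 ] fitcircle dia 31.1
tri (array([0.55664523, 0.14541588, 0.01000557]), np.float64(3.9710735520033345e-05))
shift [ 3.  -0.9 78.1] roll -0.0006 q6 -1.545 toolx [-0.995 -0.102 -0.005] tooly [-0.102  0.995  0.   ]
```

```bash

python3 -m handwheel '[{"tx":1,"ty":-0.5,"tz":24,"roll":0},{"tx":1,"ty":0,"tz":24,"roll":0},{"tx":0,"ty":0,"tz":16,"roll":0},{"tx":0,"ty":0,"tz":8,"roll":0},{"tx":0,"ty":0,"tz":0,"roll":0}]' 55
python3 -m handwheel '[{"tx":0,"ty":0,"tz":0,"roll":0},{"tx":0,"ty":0,"tz":0,"roll":0},{"tx":0,"ty":0,"tz":0,"roll":0},{"tx":0,"ty":0,"tz":0,"roll":0},{"tx":0,"ty":0,"tz":0,"roll":0}]' 33 20
```

```text
t: 24.55
tool_pos: [0.5559, 0.146, 0.0091]
tool_rot: [-0.16, 3.137, -0.0]
contact_force: [0.0, 0.3, 0.6]
opening: 0.0549
grip_force: 0.0
t: 24.97
tool_pos: [0.5564, 0.1461, 0.0098]
tool_rot: [-0.16, 3.136, 0.0]
contact_force: [-1.0, 0.1, 0.2]
opening: 0.033
grip_force: 0.0
```

```bash

python3 -m handwheel '[{"tx":0,"ty":0,"tz":0,"roll":0},{"tx":0,"ty":0,"tz":0,"roll":0},{"tx":0,"ty":0,"tz":0,"roll":0},{"tx":0,"ty":0,"tz":3,"roll":0},{"tx":0,"ty":0,"tz":3,"roll":0},{"tx":0,"ty":0,"tz":0,"roll":0}]' 50
python3 -m handwheel '[{"tx":0,"ty":0,"tz":0,"roll":0},{"tx":0,"ty":0,"tz":0,"roll":0},{"tx":0,"ty":0,"tz":0,"roll":0},{"tx":0,"ty":0,"tz":0,"roll":0},{"tx":0,"ty":0,"tz":0,"roll":0}]' 30 20
```

```text
t: 25.47
tool_pos: [0.5549, 0.1459, 0.0018]
tool_rot: [0.16, -3.136, 0.0]
contact_force: [-0.1, 0.0, -0.5]
opening: 0.0499
grip_force: 0.0
t: 25.88
tool_pos: [0.5557, 0.146, 0.0029]
tool_rot: [-0.16, 3.137, 0.0]
contact_force: [-0.3, -0.0, -0.1]
opening: 0.0344
grip_force: 20.0
```

```bash

python3 -m handwheel '[{"tx":0,"ty":0,"tz":-5,"roll":0},{"tx":0,"ty":0,"tz":-15,"roll":0},{"tx":0,"ty":0,"tz":-30,"roll":0},{"tx":0,"ty":0,"tz":-35,"roll":0},{"tx":0,"ty":0,"tz":-15,"roll":0},{"tx":0,"ty":0,"tz":0,"roll":0},{"tx":0,"ty":0,"tz":0,"roll":0},{"tx":0,"ty":0,"tz":0,"roll":0}]'
python3 - <<'E'
from h import *
o=ctrl.get_obs(); im,d=optics.get_image('wrist'); np.savez('pics/w9.npz',im=im,d=d,pos=o['tool_pos'],rot=o['tool_rot']); W=cam('wrist',o); st()
cv2.imwrite('pics/w9.png',im[:,:,::-1])
M=R.from_rotvec(o['tool_rot']).as_matrix()
g=proj(W,o['tool_pos']); print(g)
K=W[0]
for u,v in [(317,g[0,1]),(317,g[0,1]-20),(317,g[0,1]+15)]:
    p=W[1]@np.r_[np.linalg.inv(K)@[u,v,1]*d[int(v),int(u)],1]; print('tool',(M.T@(p[:3]-o['tool_pos'])*1e3).round(1))
togo([.4944,.292,.1],np.radians(95.87))
E
```

```text
t: 26.55
tool_pos: [0.5549, 0.1459, 0.1018]
tool_rot: [0.16, -3.136, 0.0]
contact_force: [-1.8, -0.1, -1.4]
opening: 0.0348
grip_force: 20.1
t 26.6 riser xy [-75.1  94.7] z 101.0 head -0.02 Fr [0.64 0.55] Fz -1.02
[[321.1170672  321.13300932]]
tool [ 4.1 -1.6 -7.4]
tool [11.3 -1.6 -5.5]
tool [-2.3 -1.6 -7.1]
shift [ 44.8 151.5   1.2] roll -0.0003 q6 -1.546 toolx [-0.995 -0.102  0.003] tooly [-0.102  0.995 -0.   ]
```

View pics/w9.png

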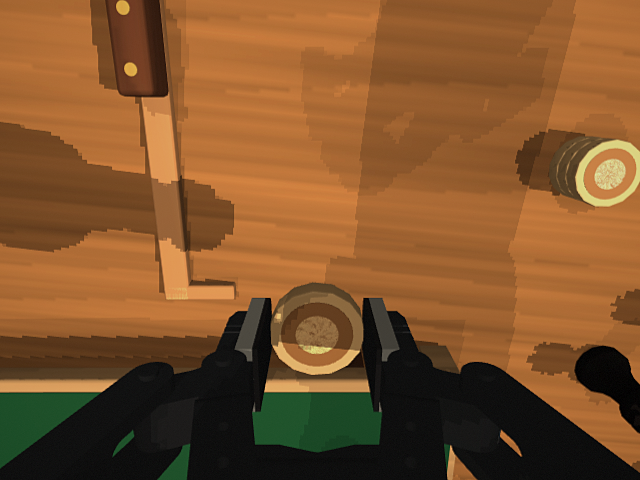

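The disc is held level between the pads at (318,330), with its underside about 3 mm beyond the TCP. I'll move beside the stack and measure both in one wrist view.

```bash

python3 -m handwheel '[{"tx":-4,"ty":38,"tz":0,"roll":0},{"tx":-4,"ty":38,"tz":0,"roll":0},{"tx":-4,"ty":38,"tz":0,"roll":0},{"tx":-3,"ty":37,"tz":0,"roll":0},{"tx":0,"ty":0,"tz":0,"roll":0},{"tx":0,"ty":0,"tz":0,"roll":0},{"tx":0,"ty":0,"tz":0,"roll":0},{"tx":0,"ty":0,"tz":0,"roll":0},{"tx":0,"ty":0,"tz":0,"roll":0}]' >/dev/null
python3 - <<'E'
from h import *
o=ctrl.get_obs(); im,d=optics.get_image('wrist'); np.savez('pics/w10.npz',im=im,d=d,pos=o['tool_pos'],rot=o['tool_rot']); W=cam('wrist',o); st()
M=R.from_rotvec(o['tool_rot']).as_matrix()
e,s=disc(W,im,proj(W,[.4944,.292,.027])[0],.027,55)
z=np.load('pics/w8.npz'); W0=cam('wrist',dict(tool_pos=z['pos'],tool_rot=z['rot'])); t=tri(W,e,W0,(528.9,156.1)); print('tri stack',t,'tool',(M.T@(t[0]-o['tool_pos'])*1e3).round(1), 'plane tool',(M.T@(s-o['tool_pos'])*1e3).round(1))
print([(v,*im[v,318]) for v in range(276,384,3)])
print([(u,*im[332,u]) for u in range(262,376,4)])
E
```

```text
t 27.4 riser xy [-58.9 244.5] z 102.4 head -0.11 Fr [-0.25  0.08] Fz -0.52
ell [321.6 142.9] [25.  30.4] z 0.027 ctr [0.4945 0.291  0.027 ] fitcircle dia 9.9
tri stack (array([0.49428672, 0.29100173, 0.02882133]), np.float64(7.14884695478106e-05)) tool [60.9  0.8 73.3] plane tool [60.7  0.8 75.2]
[(276, np.uint8(173), np.uint8(108), np.uint8(53)), (279, np.uint8(167), np.uint8(104), np.uint8(51)), (282, np.uint8(154), np.uint8(97), np.uint8(50)), (285, np.uint8(93), np.uint8(70), np.uint8(42)), (288, np.uint8(95), np.uint8(72), np.uint8(43)), (291, np.uint8(105), np.uint8(80), np.uint8(49)), (294, np.uint8(127), np.uint8(97), np.uint8(59)), (297, np.uint8(151), np.uint8(113), np.uint8(69)), (300, np.uint8(152), np.uint8(115), np.uint8(70)), (303, np.uint8(102), np.uint8(62), np.uint8(33)), (306, np.uint8(105), np.uint8(66), np.uint8(34)), (309, np.uint8(105), np.uint8(66), np.uint8(34)), (312, np.uint8(106), np.uint8(66), np.uint8(35)), (315, np.uint8(108), np.uint8(71), np.uint8(38)), (318, np.uint8(150), np.uint8(109), np.uint8(66)), (321, np.uint8(150), np.uint8(110), np.uint8(65)
[... 1777 characters left out ...]
2, np.uint8(156), np.uint8(115), np.uint8(68)), (326, np.uint8(164), np.uint8(123), np.uint8(75)), (330, np.uint8(154), np.uint8(116), np.uint8(70)), (334, np.uint8(153), np.uint8(113), np.uint8(68)), (338, np.uint8(123), np.uint8(83), np.uint8(46)), (342, np.uint8(104), np.uint8(65), np.uint8(32)), (346, np.uint8(104), np.uint8(65), np.uint8(32)), (350, np.uint8(104), np.uint8(67), np.uint8(35)), (354, np.uint8(149), np.uint8(114), np.uint8(70)), (358, np.uint8(148), np.uint8(111), np.uint8(69)), (362, np.uint8(160), np.uint8(120), np.uint8(72)), (366, np.uint8(13), np.uint8(12), np.uint8(11)), (370, np.uint8(12), np.uint8(11), np.uint8(13)), (374, np.uint8(17), np.uint8(13), np.uint8(13))]
```

```bash

python3 -m handwheel '[{"tx":21,"ty":1,"tz":0,"roll":0},{"tx":21,"ty":1,"tz":0,"roll":0},{"tx":21,"ty":0,"tz":0,"roll":0},{"tx":0,"ty":0,"tz":0,"roll":0},{"tx":0,"ty":0,"tz":0,"roll":0},{"tx":0,"ty":0,"tz":25,"roll":0},{"tx":0,"ty":0,"tz":25,"roll":0},{"tx":0,"ty":0,"tz":12,"roll":0},{"tx":0,"ty":0,"tz":5,"roll":0},{"tx":0,"ty":0,"tz":0,"roll":0},{"tx":0,"ty":0,"tz":0,"roll":0},{"tx":0,"ty":0,"tz":0,"roll":0}]'
python3 - <<'E'
from h import *
st(); o=ctrl.get_obs()
im,d=optics.get_image('scene'); S=cam('scene'); e=proj(S,[.4944,.2915,.03])[0].astype(int); print(e,proj(S,[[.4944,.2915,.027]]))
cv2.imwrite('pics/s11.png',cv2.resize(im[e[1]-50:e[1]+50,e[0]-60:e[0]+60],None,fx=5,fy=5,interpolation=cv2.INTER_CUBIC)[:,:,::-1])
E
```

```text
t: 28.4
tool_pos: [0.4937, 0.2937, 0.0374]
tool_rot: [-0.16, 3.135, 0.001]
contact_force: [0.2, 0.6, 0.4]
opening: 0.0346
grip_force: 20.1
t 28.4 riser xy [-120.4  248.1] z 37.4 head -0.02 Fr [0.25 0.62] Fz 0.35
[395 315] [[395.5976981  316.68308955]]
```

View pics/s11.png

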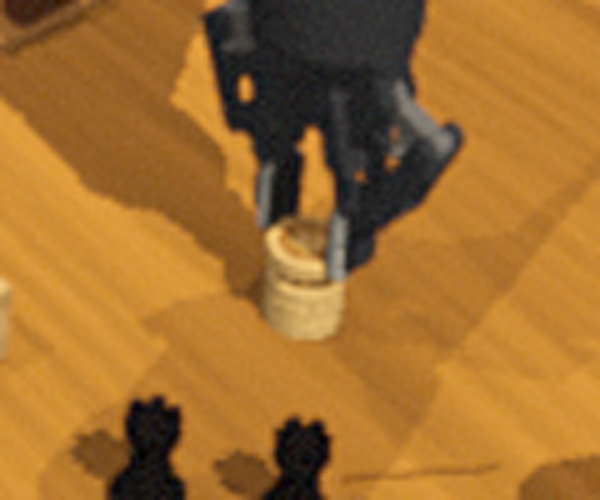

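The scene crop shows the held disc over the stack, its left and right edges (about 265 and 345) in line with the stack's. I'll lower it gently until contact.

```bash

python3 -m handwheel '[{"tx":0,"ty":0,"tz":2,"roll":0},{"tx":0,"ty":0,"tz":0,"roll":0},{"tx":0,"ty":0,"tz":0,"roll":0},{"tx":0,"ty":0,"tz":0,"roll":0}]' >/dev/null
python3 -c "from h import *;st();togo([.4922,.2928,.0302],np.radians(95.87))"
python3 -m handwheel '[{"tx":0,"ty":0,"tz":1.5,"roll":0},{"tx":0,"ty":0,"tz":0,"roll":0},{"tx":0,"ty":0,"tz":0,"roll":0}]' >/dev/null
python3 -c "from h import *;st()"
```

```text
t 28.7833 riser xy [-121.7  247.8] z 34.0 head -0.01 Fr [-0.39  1.14] Fz 0.26
shift [ 0.3 -0.6  3.8] roll -0.0001 q6 -1.266 toolx [-0.995 -0.102 -0.   ] tooly [-0.102  0.995  0.   ]
t 29.0333 riser xy [-121.9  247.7] z 32.1 head -0.01 Fr [0.48 0.04] Fz 0.06
```

```bash

python3 -m handwheel '[{"tx":0,"ty":0,"tz":1.2,"roll":0},{"tx":0,"ty":0,"tz":0,"roll":0},{"tx":0,"ty":0,"tz":0,"roll":0}]' >/dev/null
python3 -c "from h import *;st()"
python3 -m handwheel '[{"tx":0,"ty":0,"tz":0.7,"roll":0},{"tx":0,"ty":0,"tz":0,"roll":0},{"tx":0,"ty":0,"tz":0,"roll":0}]' >/dev/null
python3 -c "from h import *;st()"
```

```text
t 29.2833 riser xy [-121.8  247.7] z 31.0 head -0.02 Fr [0.13 0.14] Fz 0.62
t 29.5333 riser xy [-121.8  247.7] z 30.4 head -0.01 Fr [0.13 1.13] Fz -0.14
```

```bash

python3 -m handwheel '[{"tx":0,"ty":0,"tz":0.6,"roll":0},{"tx":0,"ty":0,"tz":0,"roll":0},{"tx":0,"ty":0,"tz":0,"roll":0}]' >/dev/null
python3 -c "from h import *;st()"
python3 -m handwheel '[{"tx":0,"ty":0,"tz":0.5,"roll":0},{"tx":0,"ty":0,"tz":0,"roll":0},{"tx":0,"ty":0,"tz":0,"roll":0}]' >/dev/null
python3 -c "from h import *;st()"
```

```text
t 29.7833 riser xy [-121.8  247.8] z 29.8 head -0.01 Fr [-0.97  0.06] Fz -0.91
t 30.0333 riser xy [-121.7  247.8] z 29.5 head -0.01 Fr [-1.1   0.25] Fz 1.26
```

```bash

python3 -m handwheel '[{"tx":0,"ty":0,"tz":0,"roll":0},{"tx":0,"ty":0,"tz":0,"roll":0},{"tx":0,"ty":0,"tz":0,"roll":0},{"tx":0,"ty":0,"tz":0,"roll":0}]' 50 | tail -3
python3 -m handwheel '[{"tx":0,"ty":0,"tz":-10,"roll":0},{"tx":0,"ty":0,"tz":-20,"roll":0},{"tx":0,"ty":0,"tz":-35,"roll":0},{"tx":0,"ty":0,"tz":-40,"roll":0},{"tx":0,"ty":0,"tz":-40,"roll":0},{"tx":20,"ty":0,"tz":-15,"roll":0},{"tx":35,"ty":0,"tz":0,"roll":0},{"tx":15,"ty":0,"tz":0,"roll":0},{"tx":0,"ty":0,"tz":0,"roll":0},{"tx":0,"ty":0,"tz":0,"roll":0},{"tx":0,"ty":0,"tz":0,"roll":0}]' | head -2
python3 - <<'E'
from h import *
o=ctrl.get_obs(); a,d=optics.get_image('wrist'); W=cam('wrist',o); st()
g=proj(W,[.4944,.291,.036])[0]; print(g); disc(W,a,g,.036,45)
b,_=optics.get_image('scene'); e=(396,315)
A=a[60:460,120:520]; B=cv2.resize(b[e[1]-60:e[1]+40,e[0]-50:e[0]+50],(400,400),interpolation=cv2.INTER_CUBIC)
cv2.imwrite('pics/f12.png',np.hstack([A,B])[:,:,::-1])
E
```

```text
contact_force: [0.3, 0.9, -0.0]
opening: 0.05
grip_force: 0.0
t: 31.28
tool_pos: [0.4233, 0.2862, 0.1898]
t 31.3333 riser xy [-191.   247.7] z 189.6 head -0.03 Fr [-1.19  0.43] Fz 0.1
[315.79479329 304.49163661]
ell [316.4 304.8] [17.6 19.4] z 0.036 ctr [0.4946 0.2915 0.036 ] fitcircle dia 12.0
```

View pics/f12.png

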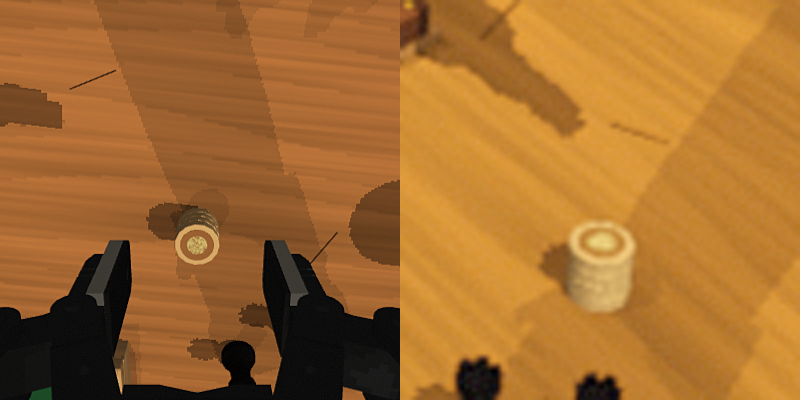

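The view shows a neat stack of four, with the top disc at wrist crop (197,244). Its centre (0.4946, 0.2915) is within 1 mm of the measured stack centre. The rake lay flat and clear of the riser in the earlier view.

```bash
python3 -c "
from station import ctrl
print(ctrl.finish_job())"
```

```text
the job is handed in; nothing more can be done
None
```

The disc was felt snug against the divider, drawn out with the toe and set on the stack (measured within about 1 mm of its centre); the rake lies flat and clear of the riser, and I handed the job in at about 31 s — no verdict was returned.

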